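# Set the rinse valve and hold the brush washer's lid open

### The job

Set the lever valve on the rinse line to half open: turn its lever clockwise until it stands at 45 degrees to its pipe, and leave it there. Then lift the sprung lid of the brush washer by its front bar and hold it open at 50 degrees, steady, so that a colleague can put brushes in; the job finishes with you still holding it, because it falls shut if let go. Leave the wheel valve and everything else on the bench alone.

Things in the scene. Friction and masses are not known exactly. Their poses are not given: they have to be found in the camera images.
- washer: Brush washer: open-topped steel tank fixed to the bench, 220 (its x) by 280 (its y) by 110 mm tall, 6 mm walls. Origin at the centre of its underside on the bench; its -x side is the front, which faces roughly to the robot; z up. Its aluminium lid is hinged along the top of its far (+x) side.
- lid (a joint): Opening angle of the washer's lid in rad: 0 shut (level), 0.873 = 50 degrees, stop at 1.7. The front edge rises. Lid: plate 225 by 284 by 6 mm, about 0.35 to 0.7 kg, with a closing spring; it takes about 3 to 5 N upward at the bar to lift or hold it and it falls shut when released.
- lid_hinge (a point): Point on the lid's hinge axis, midway along it: in the washer's frame at x = +110, y = 0, z = 110 mm. The hinge axis runs along the washer's y. Axes as the washer's (does not turn with the lid).
- lid_bar (a point): Middle of the lid's front bar, on its axis. Bar parallel to the hinge, 140 mm long, on two thin rods, 50 mm clear of the lid's front edge, free all round; its middle 100 mm is a sleeve of 20 mm diameter that turns freely, so a grip need not turn with the lid. It lies 275 mm from the hinge along the lid and 6 mm off its underside (lid shut: 116 mm above the bench). Axes turn with the lid, -x away from the hinge.
- lever_valve: Quarter-turn ball valve with a straight lever, fixed to the bench: a copper pipe of 20 mm diameter runs along its x at 55 mm height between two feet at x = -70 and +70 mm, brass valve body in the middle, upright stem on its z axis. Origin on the bench beneath the stem.
- lever (a joint): Angle of the valve's lever in rad, growing clockwise seen from above: 0 = shut, lever pointing along the valve's +y, square to the pipe; 1.571 = fully open, lever along +x, in line with the pipe; half open = 0.785. It stays where left (friction about 0.12 N m).
- lever_grip (a point): Point on the lever 70 mm from the stem's axis, at the middle of its thickness, 130 mm above the bench. The lever is a flat steel bar 105 mm long, 16 mm wide, 10 mm thick, nothing beneath it near here for 50 mm. Axes turn with the lever: its y points outward along it.
- wheel_valve: The other valve, to be left alone: same pipe and feet, but with a round handwheel 70 mm across, its top 96 mm above the bench. Origin on the bench beneath the wheel. The two valves may stand in either of two places.
- wheel_rim (a point): Point on the handwheel's rim, 30 mm from its axis, 91 mm above the bench; it turns with the wheel.
- paint_tin: Bystander: closed tin, 84 mm diameter, 100 mm tall. Origin under its centre.
- small_tin: Bystander: closed tin, 56 mm diameter, 65 mm tall. Origin under its centre.
- bottle: Bystander: white bottle, 66 mm diameter, 140 mm tall. Origin under its centre.
- tape: Bystander: roll of tape lying flat, 100 mm diameter, 25 mm tall. Origin under its centre.
- knife: Bystander: filling knife lying flat. Origin under its middle.
- brush: Bystander: paint brush lying flat. Origin under its middle.
- jar: Bystander: glass jar, 72 mm diameter, 90 mm tall. Origin under its centre.
- sanding_block: Bystander: cork sanding block 100 by 65 by 35 mm. Origin under its centre.

How it is judged (in metres and radians):
On the way, in this order (a step that is already met when the one before it is completed fails the run):
1. the lever valve stands half open (45 degrees within 6) while the lid is still shut (value of joint lever between 0.68 and 0.89 rad and value of joint lid below 0.15 rad), for 0.3 s.
2. the lid is held open at 50 degrees (within 5) (value of joint lid between 0.7854 and 0.96 rad), for 0.5 s.
At the end, for the whole second after the job is handed in: The lever valve stands at 45 degrees within 6 and is let go of; the lid stands still at 50 degrees within 5, carried by the robot alone (over 1 N of contact, no other thing touching the lid) (all of step 2 and value of joint lever between 0.68 and 0.89 rad and velocity of joint lid between -0.05 and 0.05 rad/s and contact force between any of the fingers, the arm and lid above 1 N and contact force between each of the fingers, the arm and lever below 0.3 N and contact force between each of paint_tin, small_tin, bottle, tape, knife, brush, jar, sanding_block and lid below 0.3 N); the arm keeps its last pose, push and grip.
It fails at once if the handwheel is turned (its rim moves more than 12 mm) (distance of wheel_rim from where it was at the start of the episode above 0.012 m).
It fails at once if a bystander is moved more than 30 mm (distance of any of paint_tin, small_tin, bottle, tape, knife, brush, jar, sanding_block from where it was at the start of the episode above 0.03 m).
It also fails if it takes over 54 s, if anything falls off the work surface, if the arm or the gripper's body presses on something with over 40 N, if the wrist force passes 120 N, or if a joint passes its speed limit or range.

### The arm

A 6-joint arm with a two-finger parallel gripper is mounted at the origin on the work surface. World frame = base frame: x ahead of the robot, y to its left, z up, the work surface at z = 0. Lengths are in mm, angles in rad, forces in N, time in s.
With the tool pointing down it reaches from about 400 to 925 mm from the base axis. Payload 12.5 kg.
Tool frame: the origin (TCP) lies at the very end of the fingers, on their centre line; the grasp point (between the pads) lies 19 mm behind it; z points along the fingers, y is the direction in which the jaws open and shut (so a half turn about z gives the same grasp; the last joint's range is limited). The gripper opens to 95 mm and grips with 3 to 60 N. Pads are 20 mm wide; open, the fingers measure 119 mm over their backs; the gripper's body (75 mm by 180 mm) begins 59 mm behind the grasp point.
Start: joints at [1.037, 0.491, 1.559, -0, 1.092, -0.106], TCP at [259.28, 568.701, 214.661] pointing down, gripper open.
Joint ranges: [-3.1, 3.1], [-0.84, 2.19], [0.05, 2.79], [-1.13, 4.28], [0.06, 2.93], [-2.69, 2.69]. Speed limits (rad/s): [2.22, 2.22, 2.79, 3.14, 3.14, 3.14].

### API

Orientations are given as [roll, pitch, yaw] about the fixed x, y, z axes, in that order (R = Rz(yaw) Ry(pitch) Rx(roll)).
In Python, from cell import env gives the robot as it stands.
- The arm moves only by the shell command python3 -m pendant 'ROWS'. ROWS is JSON, a list that holds one entry, the list of rows, each a list of 5 numbers: the opening, from 0 (shut) to 1 (fully open), then the shift along the tool's x, y, z in m, then the turn about the tool's z in rad. A call has exactly 8 rows; each row is the pose to reach, as a shift and turn from the pose commanded when the call began, along the tool's axes at that moment; what a row does not reach only later rows make up. A row lasts 1/10 s, in which the tool goes at most 50 mm and 8.59 degrees, less where a joint would pass 70% of its speed; a pose out of reach is approached as far as the arm can. A call with a gripper value outside its range is refused whole. The fingers move at their own pace and stop on an object; the grip force is fixed at half the most. Time passes only in rows, so rows that repeat a pose let the fingers close, or fill a call up. It gives the time, the measured TCP pose, the force and the opening at its end, in the units of the state.
- env.state(): the state, without advancing time (a new reading comes with each control period).
- env.read_camera(name): name is "scene" or "top" or "wrist"; returns a dict with "image" (400x640x3 uint8, blue, green, red), "range_z" (400x640 float32, mm along the optical axis (not along the pixel's ray), 0 where there is no reading), "fx", "fy", "cx", "cy" (pixels), "dist" ([k1, k2, p1, p2, k3] as OpenCV has them; the pictures are not rectified), "rvec" (rotation vector, rad) and "tvec" (3), from world to camera coordinates, as OpenCV has them; the wrist camera has in their place "tool_from_camera" (4x4, takes a point from camera to tool coordinates, whose origin is the TCP and whose axes are the flange's). Camera axes: x right, y down, z forward; pixel columns grow to the right and rows downward; lengths in mm; the calibration is good to about 2 mm. A picture is of the moment at which its call begins: read the wrist's pose just before it.
- env.job_done(): hands the job in, once; it reports no verdict.
The state is a dict: "t": time; "joints": joint angles; "qvel": joint speeds; "tau": joint torques, N m; "eef_pos": TCP position; "tcp_rot": TCP orientation; "ft_force": force on the tool from outside, world axes, zero at the start; "moment": the same for the moment, N m; "opening": opening from 0.0 (shut) to 1.0 (fully open).
Only numpy, scipy, OpenCV 4.12 (cv2) and the standard library are available. Lean on these libraries where they do the work, as an engineer would, in place of code of your own. Each camera call takes 0.05 s, during which the arm holds its last target. There are 200 camera calls.

## Working session

There is one attempt and no reset: what is moved stays moved. The work goes in short steps, Python scripts to look and compute and a shell command to move; the robot and the scene stay as the last step left them, time stands still between calls to the robot, and variables do not carry over. Pictures are saved under pics/ and viewed, about 8 in all and at most 12, crops included, and the job is handed in when it is done.

```bash
ls; mkdir -p pics; cat > h.py <<'E'
import numpy as np, cv2
from cell import env
from scipy.spatial.transform import Rotation as R
def shot(name,fn):
    s=env.state(); c=env.read_camera(name); cv2.imwrite('pics/'+fn+'.png',c['image'])
    K=np.array([[c['fx'],0,c['cx']],[0,c['fy'],c['cy']],[0,0,1]]); d=np.array(c['dist'])
    if 'rvec' in c:
        Rm=cv2.Rodrigues(np.array(c['rvec'],float))[0]; t=np.array(c['tvec'],float).ravel()
        Rw=Rm.T; o=-Rm.T@t
    else:
        T=np.array(c['tool_from_camera']); Rt=R.from_euler('xyz',s['tcp_rot']).as_matrix()
        Rw=Rt@T[:3,:3]; o=Rt@T[:3,3]+np.array(s['eef_pos'])
    np.savez('pics/'+fn+'.npz',img=c['image'],z=c['range_z'],K=K,d=d,Rw=Rw,o=o)
def cloud(fn):
    f=np.load('pics/'+fn+'.npz'); z=f['z']; v,u=np.mgrid[:z.shape[0],:z.shape[1]]
    p=cv2.undistortPoints(np.stack([u,v],-1).reshape(-1,1,2).astype(float),f['K'],f['d']).reshape(*z.shape,2)
    P=np.dstack([p*z[...,None],z])@f['Rw'].T+f['o']; P[z==0]=np.nan
    return P,f['img']
def at(fn,u,v,h):
    f=np.load('pics/'+fn+'.npz')
    p=cv2.undistortPoints(np.array([[[u,v]]],float),f['K'],f['d']).ravel()
    r=f['Rw']@np.array([p[0],p[1],1]); return f['o']+r*(h-f['o'][2])/r[2]
E
python3 - <<'E'
from h import *
print(env.state())
shot('top','top1'); shot('scene','scene1')
E
```

```text
pics
{'t': 0.0, 'joints': array([ 1.03736701e+00,  4.91562498e-01,  1.55946121e+00, -1.82004312e-05,
        1.09170976e+00, -1.05646766e-01]), 'qvel': array([ 7.94544769e-05,  9.80487312e-04,  5.49579079e-04, -1.04650044e-04,
       -3.04977518e-04,  5.02899092e-04]), 'tau': array([ 1.29396176e-05, -6.12652731e+01, -2.58181858e+01,  6.93122554e-02,
        4.81949584e-02, -1.28670167e-04]), 'eef_pos': array([259.16446899, 568.45638836, 214.05587818]), 'tcp_rot': array([-3.14045650e+00, -1.04247243e-04,  2.71381844e+00]), 'ft_force': array([-0.25681196, -0.61554275,  0.04946919]), 'moment': array([-0.01720784,  0.03511097, -0.01482343]), 'opening': 0.9974386581760005}
```

View pics/top1.png

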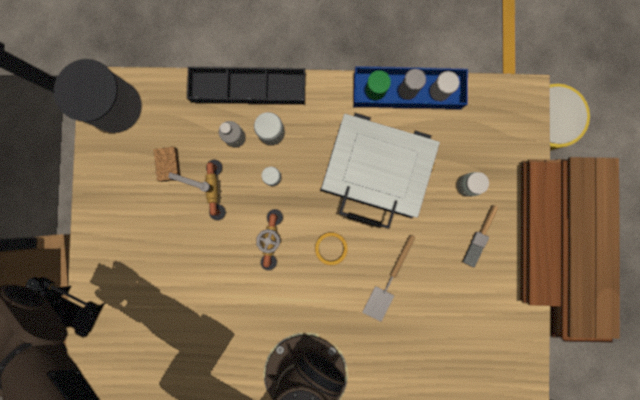

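View pics/scene1.png

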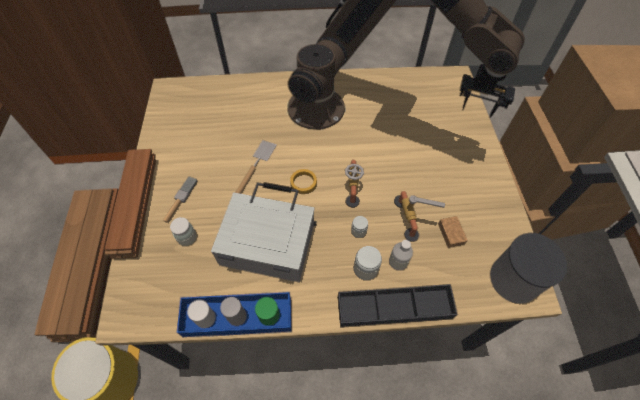

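Top view: the lever valve is at about (211,188), its lever pointing left to (170,177). The wheel valve is at (268,241). The washer is at (380,165), with its bar at (365,219). Next I'll turn these into world coordinates.

```bash
python3 - <<'E'
from h import *
for n,u,v,h in [('stem',208,187,135),('levtip',170,177,135),('pipe a',212,166,65),('pipe b',213,211,65),('wheel',268,241,96),('block',165,163,35),('bar l',348,216,126),('bar r',381,223,126),('bottle',230,131,140),('tin',268,125,100),('small',271,175,65)]:
    print(n,at('top1',u,v,h).round())
P,img=cloud('top1')
# lid plane pts
m=(abs(P[...,2]-116)<12)&(P[...,1]<0)&(P[...,1]>-500)&(P[...,0]>250)&(P[...,0]<850)
m=m.astype(np.uint8); n,l,s,c=cv2.connectedComponentsWithStats(m)
for i in range(1,n):
    if s[i,4]>30:
        q=P[l==i]; print(s[i],q.mean(0).round()); print(cv2.minAreaRect(q[:,:2].astype(np.float32)))
m=((abs(P[...,2]-135)<10)&(P[...,1]>150)&(P[...,1]<450)&(P[...,0]>300)&(P[...,0]<650)).astype(np.uint8)
n,l,s,c=cv2.connectedComponentsWithStats(m)
for i in range(1,n):
    if s[i,4]>10:
        q=P[l==i]; print('lev',s[i],q.mean(0).round()); print(cv2.minAreaRect(q[:,:2].astype(np.float32)))
big=np.hstack([cv2.resize(img[140:230,140:240],None,fx=4,fy=4,interpolation=2),cv2.resize(img[150:240,320:420],None,fx=4,fy=4,interpolation=2)])
cv2.imwrite('pics/c1.png',big)
E
```

```text
stem [560. 280. 135.]
levtip [586. 388. 135.]
pipe a [628. 290.  65.]
pipe b [495. 283.  65.]
wheel [411. 113.  96.]
block [638. 443.  35.]
bar l [ 488. -113.  126.]
bar r [ 470. -206.  126.]
bottle [718. 222. 140.]
tin [746. 121. 100.]
small [605. 113.  65.]
[ 322  112  117  117 8400] [ 628. -201.  117.]
((611.6620483398438, -197.71597290039062), (284.5274658203125, 297.7056884765625), 74.3143310546875)
lev [168 173  42  19 267] [574. 331. 135.]
((578.0739135742188, 335.1629638671875), (118.80060577392578, 26.40861701965332), 69.82733154296875)
```

View pics/c1.png

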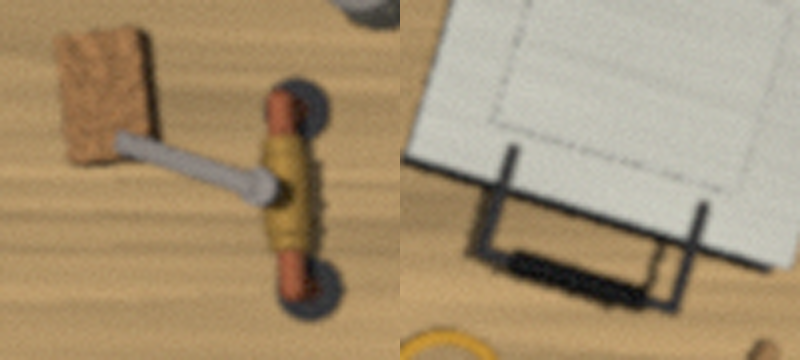

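The crop shows the lever is not yet square to its pipe: it is already about 15° open. The pipe runs from (211,165) to (213,211) and the lever from (206,187) to (170,176). The bar runs at about 14° in the image. I'll move above the lever grip and look with the wrist camera.

```bash
python3 -m pendant '[[[1,-0.05,-0.009,-0.02,0.14],[1,-0.1,-0.018,-0.03,0.29],[1,-0.15,-0.027,-0.03,0.44],[1,-0.2,-0.036,-0.03,0.59],[1,-0.25,-0.045,-0.03,0.74],[1,-0.3,-0.054,-0.03,0.88],[1,-0.34,-0.062,-0.03,1.03],[1,-0.38,-0.069,-0.03,1.18]]]'
python3 -m pendant '[[[1,0,0,0,0.1],[1,0,0,0,0.19],[1,0,0,0,0.19],[1,0,0,0,0.19],[1,0,0,0,0.19],[1,0,0,0,0.19],[1,0,0,0,0.19],[1,0,0,0,0.19]]]'
python3 - <<'E'
from h import *
shot('wrist','w1'); P,img=cloud('w1')
s=env.state(); print(s['eef_pos'],s['tcp_rot'],s['joints'][5])
m=((abs(P[...,2]-135)<8)).astype(np.uint8)
n,l,st,c=cv2.connectedComponentsWithStats(m)
for i in range(1,n):
    if st[i,4]>200:
        q=P[l==i]; print('lev',st[i],q.mean(0).round()); print(cv2.minAreaRect(q[:,:2].astype(np.float32)))
E
```

```text
t: 0.9
eef_pos: [578.3, 346.2, 244.2]
tcp_rot: [-3.141, 0.0, 1.527]
ft_force: [0.5, 0.8, -1.3]
opening: 1.002
t: 1.7
eef_pos: [576.3, 348.4, 244.7]
tcp_rot: [3.142, -0.0, 1.344]
ft_force: [-0.6, 0.7, 0.6]
opening: 1.001
[576.32967159 348.37102313 244.65907358] [ 3.14155276e+00 -8.30078520e-05  1.34430907e+00] 0.6721390104382553
lev [ 298  133   36  140 2943] [576. 337. 134.]
((573.9411010742188, 338.1716613769531), (118.5400390625, 26.646499633789062), 75.88692474365234)
```

View pics/w1.png

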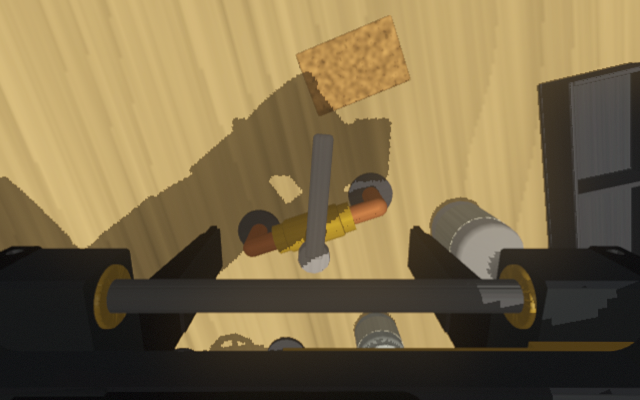

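The wrist view shows the lever from its cap at (315,259) to its tip at (322,137). The pipe axis runs from (258,240) to (372,203), with the fingers on either side.

```bash
python3 - <<'E'
from h import *
a=at('w1',315,259,138);b=at('w1',322.5,137,135);c=at('w1',258,240,65);d=at('w1',372,204,65)
print(a,b,c,d)
ang=lambda p,q:np.degrees(np.arctan2(q[1]-p[1],q[0]-p[0]))
print('lever',ang(a,b),'pipe',ang(c,d))
P,img=cloud('w1')
# pipe from cloud: points z 50..70, near stem
m=(P[...,2]>58)&(P[...,2]<69)&(np.hypot(P[...,0]-562,P[...,1]-283)<68)&(np.hypot(P[...,0]-562,P[...,1]-283)>25)
q=P[m][:,:2]; v=cv2.fitLine(q.astype(np.float32),cv2.DIST_HUBER,0,.01,.01).ravel(); print(len(q),v,np.degrees(np.arctan2(v[1],v[0])))
m=(P[...,2]>126)&(P[...,2]<137)&(np.hypot(P[...,0]-562,P[...,1]-283)>20)&(np.hypot(P[...,0]-562,P[...,1]-283)<115)
q=P[m][:,:2]; v=cv2.fitLine(q.astype(np.float32),cv2.DIST_HUBER,0,.01,.01).ravel(); print(len(q),v,np.degrees(np.arctan2(v[1],v[0])))
# same for top
P,img=cloud('top1')
m=(P[...,2]>50)&(P[...,2]<72)&(abs(P[...,1]-285)<25)&(abs(P[...,0]-562)<75)
q=P[m][:,:2]; v=cv2.fitLine(q.astype(np.float32),cv2.DIST_HUBER,0,.01,.01).ravel(); print('top',len(q),v,np.degrees(np.arctan2(v[1],v[0])))
E
```

```text
[564.41476047 295.17252218 138.        ] [592.59614475 391.92069709 135.        ] [503.96442289 296.40428468  65.        ] [626.55620801 308.1448084   65.        ]
lever 73.75990049937563 pipe 5.470490072252998
1524 [9.9502736e-01 9.9601947e-02 5.6048004e+02 2.9986813e+02] 5.716249
2332 [3.0669695e-01 9.5180720e-01 5.7965704e+02 3.4958582e+02] 72.13971
top 357 [9.9565351e-01 9.3135037e-02 5.6184119e+02 2.8720728e+02] 5.343989
```

```bash
python3 -m pendant '[[[1,0.011,0.004,0.02,0.06],[1,0.011,0.004,0.05,0.06],[1,0.011,0.004,0.08,0.06],[1,0.011,0.004,0.11,0.06],[1,0.011,0.004,0.133,0.06],[1,0.011,0.004,0.133,0.06],[0.6,0.011,0.004,0.133,0.06],[0.3,0.011,0.004,0.133,0.06]]]'
python3 -m pendant '[[[0,0,0,0,0],[0,0,0,0,0],[0,0,0,0,0],[0,0,0,0,0],[0,0,0,0,0],[0,0,0,0,0],[0,0,0,0,0],[0,0,0,0,0]]]'
python3 - <<'E'
from h import *
s=env.state();print(s)
shot('wrist','w2')
E
```

```text
t: 2.55
eef_pos: [583.4, 358.5, 113.3]
tcp_rot: [3.14, -0.002, 1.284]
ft_force: [0.2, -0.3, 0.1]
opening: 0.885
t: 3.35
eef_pos: [582.8, 358.1, 111.6]
tcp_rot: [3.142, -0.0, 1.284]
ft_force: [-0.4, 0.4, 0.1]
opening: 0.216
{'t': 3.35, 'joints': array([4.54463764e-01, 6.78122870e-01, 1.50073499e+00, 4.64689941e-05,
       9.62680901e-01, 7.41412415e-01]), 'qvel': array([-2.12150125e-05,  2.39225276e-04, -1.24074267e-03, -1.47434666e-03,
       -5.50242989e-04,  2.14232539e-04]), 'tau': array([ 3.01956927e-03, -7.06256533e+01, -2.35013974e+01,  6.99682441e-02,
       -2.83478061e-02,  1.42205249e-05]), 'eef_pos': array([582.80108964, 358.09678039, 111.63579453]), 'tcp_rot': array([ 3.14157867e+00, -6.45208597e-05,  1.28382113e+00]), 'ft_force': array([-0.40350466,  0.36786872,  0.13313212]), 'moment': array([-0.03349718,  0.10662265, -0.00747342]), 'opening': 0.216070636667692}
```

View pics/w2.png

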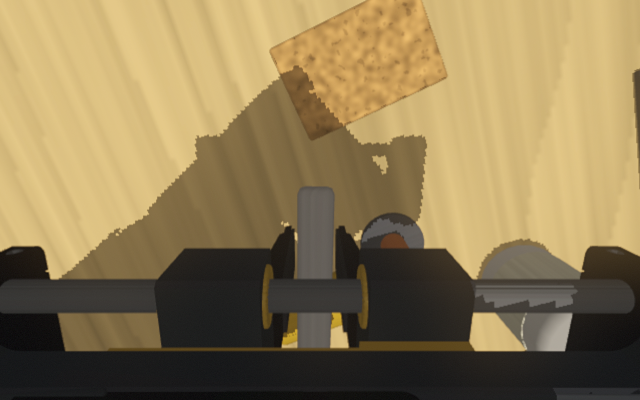

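The lever is centred between the fingers at (316,190–350) and aligned with the tool. I'll finish closing and follow the arc through 0.4 rad.

```bash
python3 -m pendant '[[[0,0,0,0,0],[0,0,0,0,0],[0,-0.0001,0.0035,0,0.05],[0,-0.0003,0.0069,0,0.1],[0,-0.0008,0.0104,0,0.15],[0,-0.0014,0.0138,0,0.2],[0,-0.0022,0.0172,0,0.25],[0,-0.0031,0.0205,0,0.3]]]'
python3 -m pendant '[[[0,0,0.003,0,0.05],[0,0,0.0069,0,0.1],[0,0,0.0069,0,0.1],[0,0,0.0069,0,0.1],[0,0,0.0069,0,0.1],[0,0,0.0069,0,0.1],[0,0,0.0069,0,0.1],[0,0,0.0069,0,0.1]]]'
python3 -m pendant '[[[0.2,0,0,0,0],[0.3,0,0,0,0],[0.5,0,0,0,0],[0.5,0,0,0,0],[0.5,0,0,-0.03,0],[0.5,0,0,-0.08,0],[0.5,0,0,-0.13,0],[0.5,0,0,-0.13,0]]]'
python3 - <<'E'
from h import *
shot('wrist','w3'); P,img=cloud('w3')
s=env.state(); print(s['eef_pos'],s['tcp_rot'])
S=np.array([563,292]); r=np.hypot(*(np.moveaxis(P[...,:2],-1,0)-S[:,None,None]))
for lo,hi,a,b in [(58,69,25,68),(126,137,20,115)]:
    m=(P[...,2]>lo)&(P[...,2]<hi)&(r>a)&(r<b); q=P[m][:,:2]
    v=cv2.fitLine(q.astype(np.float32),cv2.DIST_HUBER,0,.01,.01).ravel(); print(len(q),v,np.degrees(np.arctan2(v[1],v[0])))
E
```

```text
t: 4.2
eef_pos: [601.1, 349.3, 111.6]
tcp_rot: [-3.141, 0.001, 0.982]
ft_force: [-4.1, -0.6, 1.0]
opening: 0.163
t: 5.0
eef_pos: [606.7, 345.1, 111.6]
tcp_rot: [-3.141, 0.001, 0.885]
ft_force: [-3.7, -2.8, 1.4]
opening: 0.166
t: 5.8
eef_pos: [609.3, 346.5, 249.4]
tcp_rot: [3.136, -0.011, 0.884]
ft_force: [1.0, 0.5, -0.5]
opening: 0.502
[608.29716703 346.02339112 245.52154285] [ 3.13858028 -0.00616329  0.8840587 ]
1145 [9.9773014e-01 6.7339234e-02 5.7242377e+02 2.9953430e+02] 3.8611758
1963 [  0.6381292    0.76992935 603.52106    342.70462   ] 50.34754
```

View pics/w3.png

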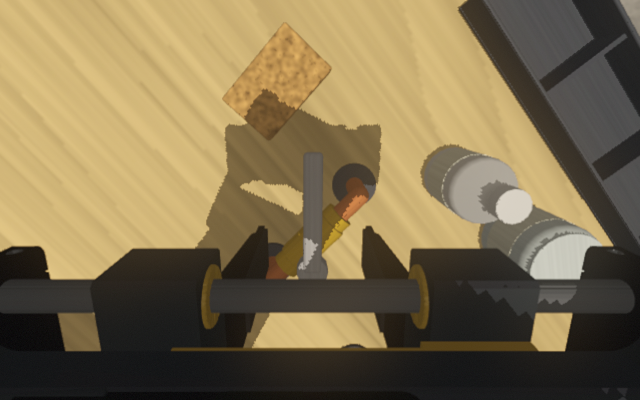

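The lever now stands at about 50.4° in the world, against a pipe at 4–5.7°, so about 45°. It is released. Next: over to the bar.

```bash
python3 -m pendant '[[[0.5,-0.04,0.018,-0.02,-0.05],[0.5,-0.08,0.036,-0.03,-0.1],[0.5,-0.12,0.055,-0.03,-0.15],[0.5,-0.16,0.073,-0.03,-0.2],[0.5,-0.2,0.092,-0.03,-0.25],[0.5,-0.24,0.11,-0.03,-0.3],[0.5,-0.28,0.13,-0.03,-0.35],[0.5,-0.32,0.15,-0.03,-0.44]]]'
python3 - <<'E'
from h import *
s=env.state(); print(s['eef_pos'],s['tcp_rot'])
Rt=R.from_euler('xyz',s['tcp_rot']).as_matrix(); print(Rt.T@(np.array([465,-220,270])-s['eef_pos']))
E
```

```text
t: 6.65
eef_pos: [519.3, 1.4, 270.5]
tcp_rot: [-3.14, 0.0, 1.327]
ft_force: [1.3, -0.2, 0.4]
opening: 0.5
[519.26456638   1.44331278 270.52010425] [-3.14013295e+00  1.15062758e-04  1.32653393e+00]
[-227.99330156    0.9010225     0.54502315]
```

```bash
python3 -m pendant '[[[0.5,-0.04,0,0,0],[0.5,-0.08,0,0,0],[0.5,-0.12,0,0,0],[0.5,-0.16,0,0,0],[0.5,-0.2,0,0,0],[0.5,-0.228,0,0,0],[0.5,-0.228,0,0,0],[0.5,-0.228,0,0,0]]]'
python3 - <<'E'
from h import *
s=env.state(); print(s['eef_pos'],s['tcp_rot'])
shot('wrist','w4'); shot('top','top2')
P,img=cloud('top2')
m=(P[...,2]>50)&(P[...,2]<72)&(abs(P[...,1]-285)<25)&(abs(P[...,0]-562)<75)
q=P[m][:,:2]; v=cv2.fitLine(q.astype(np.float32),cv2.DIST_HUBER,0,.01,.01).ravel(); print('pipe',len(q),np.degrees(np.arctan2(v[1],v[0])))
m=(P[...,2]>124)&(P[...,2]<142)&(abs(P[...,1]-330)<60)&(abs(P[...,0]-590)<75)
q=P[m][:,:2]; v=cv2.fitLine(q.astype(np.float32),cv2.DIST_HUBER,0,.01,.01).ravel(); print('lever',len(q),np.degrees(np.arctan2(v[1],v[0])))
cv2.imwrite('pics/c2.png',np.vstack([cv2.resize(img[150:225,170:240],None,fx=4,fy=4,interpolation=2),]))
E
```

```text
t: 7.45
eef_pos: [464.1, -218.2, 270.6]
tcp_rot: [-3.14, -0.001, 1.322]
ft_force: [0.3, 0.0, 0.8]
opening: 0.498
[ 464.13363774 -218.23677315  270.58959408] [-3.13997830e+00 -8.07651046e-04  1.32243848e+00]
pipe 369 5.514686
lever 274 50.23036
```

View pics/w4.png

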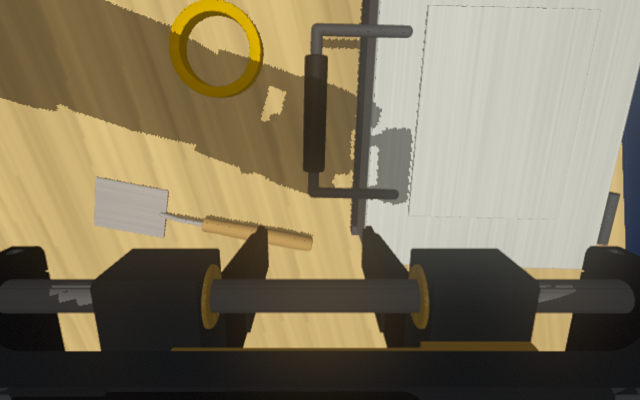

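View pics/c2.png

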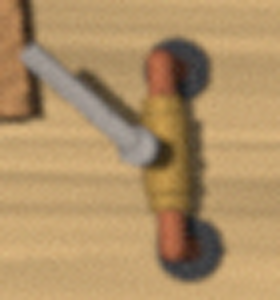

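The lever reads 44.7° to its pipe in the top view, which is good. In the wrist view the bar sleeve runs from (316,56) to (314,171) and the lid's front edge is at x≈365.

```bash
python3 - <<'E'
from h import *
s=env.state(); Rt=R.from_euler('xyz',s['tcp_rot']).as_matrix()
a=at('w4',316,56,120);b=at('w4',314,171,120); P,img=cloud('w4')
print(a,b,np.linalg.norm(a-b),np.degrees(np.arctan2((a-b)[1],(a-b)[0])))
q=P[60:168,307:323].reshape(-1,3); q=q[q[:,2]>105]; print(np.median(q,0),np.percentile(q[:,2],95))
# lid front edge direction
m=(abs(P[...,2]-120)<8); e=[]
for r in range(5,215,5):
    c=np.where(m[r,345:420])[0]
    if len(c): e.append(P[r,345+c[0]])
e=np.array(e); v=cv2.fitLine(e[:,:2].astype(np.float32),cv2.DIST_HUBER,0,.01,.01).ravel(); print('edge',v,np.degrees(np.arctan2(v[1],v[0])))
M=(a+b)/2; M[2]=116; print('mid',M,'shift for TCP', Rt.T@(M-[0,0,19]-s['eef_pos']))
E
```

```text
[ 491.81355706 -112.58106816  120.        ] [ 466.18485929 -206.69499977  120.        ] 97.54107991882876 74.7668343385129
[ 479.17041493 -157.44017786  123.72307357] 125.25043142250429
edge [ 2.6632291e-01  9.6388388e-01  5.2786041e+02 -1.6929486e+02] 74.55442
mid [ 478.99920817 -159.63803397  116.        ] shift for TCP [5.94041344e+01 6.59198881e-02 1.74082348e+02]
```

```bash
python3 -m pendant '[[[0.5,0.04,0,0.02,0.02],[0.5,0.059,0,0.06,0.02],[0.5,0.059,0,0.09,0.02],[0.5,0.059,0,0.12,0.02],[0.5,0.059,0,0.15,0.02],[0.5,0.059,0,0.174,0.02],[0.5,0.059,0,0.174,0.02],[0.5,0.059,0,0.174,0.02]]]'
python3 -m pendant '[[[0,0,0,0,0],[0,0,0,0,0],[0,0,0,0,0],[0,0,0,0,0],[0,0,0,0,0],[0,0,0,0,0],[0,0,0,0,0],[0,0,0,0,0]]]'
```

```text
t: 8.35
eef_pos: [479.3, -160.2, 98.0]
tcp_rot: [-3.141, -0.0, 1.305]
ft_force: [0.2, -0.3, 0.8]
opening: 0.501
t: 9.15
eef_pos: [478.4, -160.8, 97.5]
tcp_rot: [-3.14, -0.0, 1.304]
ft_force: [-6.3, 0.5, 1.3]
opening: 0.203
```

```bash
python3 -m pendant '[[[0,0,0.0006,-0.0137,0],[0,0,0.002,-0.0274,0],[0,0,0.004,-0.041,0],[0,0,0.0067,-0.0545,0],[0,0,0.01,-0.068,0],[0,0,0.0141,-0.081,0],[0,0,0.0187,-0.094,0],[0,0,0.024,-0.1066,0]]]'
python3 - <<'E'
from h import *
s=env.state(); print(s['eef_pos'],s['ft_force'],s['moment'],s['opening'])
E
```

```text
t: 9.95
eef_pos: [500.9, -167.0, 204.2]
tcp_rot: [-3.138, -0.0, 1.304]
ft_force: [-7.2, -0.8, -1.6]
opening: 0.204
[ 500.8803157  -166.99935441  204.23913638] [-7.16657211 -0.76567301 -1.64021592] [-0.19651987  1.44727082 -0.08169529] 0.20403139840197418
```

```bash
python3 -m pendant '[[[0,0,0.006,-0.0124,0],[0,0,0.0125,-0.0245,0],[0,0,0.0197,-0.0362,0],[0,0,0.0274,-0.0476,0],[0,0,0.0357,-0.0586,0],[0,0,0.0445,-0.0692,0],[0,0,0.0539,-0.0792,0],[0,0,0.0637,-0.0889,0]]]'
python3 -m pendant '[[[0,0,0.005,-0.0045,0],[0,0,0.01,-0.009,0],[0,0,0.0151,-0.013,0],[0,0,0.0151,-0.013,0],[0,0,0.0151,-0.013,0],[0,0,0.0151,-0.013,0],[0,0,0.0151,-0.013,0],[0,0,0.0151,-0.013,0]]]'
python3 - <<'E'
from h import *
s=env.state(); print(s['eef_pos'],s['ft_force'],s['moment'],s['opening'])
shot('scene','scene2'); shot('top','top3')
P,img=cloud('scene2')
cv2.imwrite('pics/c3.png',cv2.resize(img[120:320,180:480],None,fx=2.5,fy=2.5,interpolation=2))
P,_=cloud('top3')
w=np.array([np.cos(np.radians(-15.3)),np.sin(np.radians(-15.3))])
B=np.array([479,-159.6]); h=B+275*w
X=(P[...,:2]-h)@w; Y=(P[...,:2]-h)@np.array([-w[1],w[0]])
m=(X<-20)&(X>-140)&(abs(Y)<130)&(abs(Y)>40)&(P[...,2]>125)&(P[...,2]<300)
l=cv2.fitLine(np.stack([X[m],P[...,2][m]],-1).astype(np.float32),cv2.DIST_HUBER,0,.01,.01).ravel()
print(m.sum(),l,np.degrees(np.arctan2(-l[1],l[0])))
E
```

```text
t: 10.75
eef_pos: [562.3, -184.1, 294.0]
tcp_rot: [-3.138, 0.001, 1.304]
ft_force: [-11.2, -0.9, 5.7]
opening: 0.203
t: 11.55
eef_pos: [576.9, -188.2, 307.1]
tcp_rot: [-3.14, 0.001, 1.304]
ft_force: [-13.4, 0.3, 10.7]
opening: 0.206
[ 576.87346574 -188.21798914  307.10541199] [-13.42558966   0.34946954  10.68044881] [-0.04723244  2.35643749 -0.01212251] 0.20606431222623875
1157 [  0.65070075  -0.75933427 -82.76712    219.02951   ] 49.40554
```

View pics/c3.png

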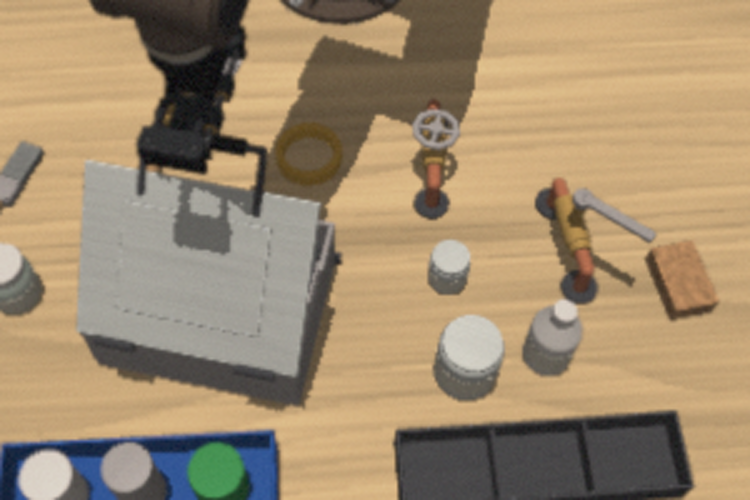

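The picture shows the lid open and gripped by its bar, and the lever diagonal and clear of the arm. The lid plane measures 49.4°, and the bar height implies about 50.5°. Handing in.

```bash
python3 -m pendant '[[[0,0,0,0,0],[0,0,0,0,0],[0,0,0,0,0],[0,0,0,0,0],[0,0,0,0,0],[0,0,0,0,0],[0,0,0,0,0],[0,0,0,0,0]]]'; python3 -c "
from cell import env
print(env.job_done()); s=env.state(); print(s['t'],s['eef_pos'],s['ft_force'])"
```

```text
t: 12.45
eef_pos: [576.8, -188.2, 307.1]
tcp_rot: [-3.14, 0.001, 1.304]
ft_force: [-13.1, 0.9, 9.7]
opening: 0.203
the job is handed in; nothing more can be done
None
the job is handed in; nothing more can be done
```

I set the lever valve to half open and let go of it. I then lifted the washer lid by its front bar and handed the job in at about 12.5 s, still gripping the bar.

- **Lever:** it started about 22° open, not shut, and I turned it 23° clockwise. The last depth fit from the top camera put it at 44.7° to its pipe. The wrist camera and a reading by eye gave about 46°; all are inside the 6° tolerance.
- **Lid:** the fitted lid plane measured 49.4°, and the bar height implies about 50.5°. The arm's pose did not change by more than 0.1 mm over the last 0.8 s.
- **Force at the bar:** the wrist felt about 13 N sideways and 10 N vertically at the end. That is more than the lid's own 3 to 5 N, so the arm was pushing the bar slightly towards the hinge. I left that as it was, well under the limits.
- **Everything else:** the last picture showed nothing disturbed. I did not measure how far the wheel valve or the bystanders had moved.

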